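# Roll the bare pipe offcut up the tacking ramp to its stop

### The job

The short pipe offcuts have rolled down to the foot of the two-lane tacking ramp. With the fingertips, push the bare steel offcut steadily up its own lane and over the crest, so that it settles in the dip against the yellow head stop and cannot roll back, then take the hand away. Roll it only, do not pick it up or flick it, and leave the red-painted offcut at the foot and everything else on the bench where it is.

Things in the scene. Friction and masses are not known exactly. Their poses are not given: they have to be found in the camera images.
- bed: Rising part of the ramp, fixed: two blue steel U-channels side by side, climbing at 10 degrees. Origin on the floor surface between the two lanes, 62 mm above the bench. x points up the slope along the floor, y level across the lanes, z square to the floor. It runs from x = -131 mm to the crest at x = 50 mm. Lane centres at y = +40 and -40 mm; each 70 mm wide inside; walls 18 mm high, 3 mm thick.
- head: Head part of the ramp, fixed, joined to the bed: the same two lanes (centres y = +40 and -40 mm, walls 18 mm high) dip at 14 degrees from the crest to the head stop. Origin on the floor at the crest, between the lanes (x = 50, y = 0, z = 0 mm in the bed's frame). x points down the dip along the floor to the stop, y level across the lanes as the bed's, z square to this floor.
- stop (a point): Face of the yellow head stop, a plate across both lanes, 6 mm thick, 50 mm high above the floor. Point: x = 75, y = 0 (midway between the lanes), z = 24 mm in the head's frame.
- foot (a point): Steel foot bar across both lanes, from x = -131 to -125 mm in the bed's frame, standing 12 mm above the floor; the ramp's low end is open above and behind it. Point: top of its uphill edge, x = -125, y = 0, z = 12 mm.
- pipe_center (a point): Centre of the bare steel pipe offcut, loose, 0.2 to 0.4 kg, 48 mm diameter, 62 mm long, lying across its lane. Starts at the foot of either lane against the foot bar, centre at x = -104, z = 24 mm in the bed's frame. Let go before the crest it rolls back down; past the crest it rolls on to the stop (unless askew) and stays, centre at x = 51, z = 24 mm in the head's frame.
- redpipe_center (a point): Centre of the red-painted pipe offcut, same size, at the foot of the other lane. It stays there.
- magnet: Red welding magnet, 84 x 18 mm, 60 mm high, loose, standing beside the ramp about 130 mm from its middle line on the +y side of the bed. Origin under its centre. Bystander.
- squaretube: Offcut of black 40 x 40 mm square tube standing on end, 85 mm high, loose, beside the ramp about 130 mm from its middle line on the -y side of the bed. Origin under its centre. Bystander.
- hammer: Chipping hammer lying on the bench, 220 mm long, 30 mm high. Origin on the bench under the middle of its handle. Bystander.
- wirebrush: Wire brush with a wooden handle lying bristles down, 265 mm long, 38 mm high. Origin on the bench under its middle. Bystander.
- spraycan: Blue spray can standing upright, 60 mm in diameter, 160 mm high. Origin under its centre. Bystander.
- angle: Offcut of 40 x 40 mm steel angle, 110 mm long, lying on one leg. Origin on the bench at its corner edge, half-way along. Bystander.

How it is judged:
By the outcome, as a careful person would: the job done as asked, in the order asked, and still so for the second after the job is handed in, with the robot touching nothing.
It also fails if it takes over 48 s, if anything falls off the work surface, if the arm or the gripper's body presses on something with over 40 N, if the wrist force passes 120 N, or if a joint passes its speed limit or range.

### The arm

A 6-joint arm with a two-finger parallel gripper is mounted at the origin on the work surface. World frame = base frame: x ahead of the robot, y to its left, z up, the work surface at z = 0. Lengths are in m, angles in rad, forces in N, time in s.
With the tool pointing down it reaches from about 0.35 to 0.8 m from the base axis. Payload 7.3 kg.
Tool frame: the origin (TCP) lies between the finger pads; the fingertips stand 25 mm ahead of it and the grasp point (between the pads) lies 6 mm ahead of it (r.tip_extent is the distance from the TCP to the fingertips, in m); z points along the fingers, y is the direction in which the jaws open and shut (so a half turn about z gives the same grasp; the last joint's range is limited). The gripper opens to 85 mm and grips with 20 to 120 N. Pads are 22 mm wide; open, the fingers measure 114 mm over their backs; the gripper's body (76 mm by 85 mm) begins 54 mm behind the grasp point. The pads swing forward as they close: fully open they stand 13 mm farther back than shut.
Start: joints at [-1.465, 0.342, 1.524, -0, 1.275, -0.146], TCP at [0.131, -0.508, 0.256] pointing down, gripper open.
Joint ranges: [-2.53, 2.53], [-0.77, 2.02], [0.04, 2.7], [-1, 4.14], [0.28, 2.66], [-3.11, 3.11]. Speed limits (rad/s): [2.57, 2.57, 3.14, 3.14, 3.14, 3.14].

### API

Orientations are given as a unit quaternion [x, y, z, w].
In Python, from workcell import r, command_gripper, optics gives the robot as it stands. The module is installed in compiled form; this text tells all that it offers. Calls block until the motion is done:
- r.reach(position, orientation): joint-space move of the TCP to a pose.
- r.move_straight(position, orientation=None, speed=0.15, max_force=None): straight line of the TCP; orientation=None keeps the orientation; speed is the mean speed in m/s. With max_force (N) it stops when the force on the tool has changed by that much, and returns True; else False.
- r.movej(angles): joint-space move.
- command_gripper(opening, force=None): finger opening in m; force is the grip in N (None keeps the last); returns when the fingers have stopped.
- r.hold(seconds).
- r.solve_ik(position, orientation): joint angles nearest the present ones, or None.
- r.read_state(): the state.
- optics.get_image(name): name is "scene" or "side" or "wrist"; returns (picture, depth): 480x640x3 uint8, red, green, blue; 480x640 float32, m along the optical axis (not along the pixel's ray), 0 where there is no reading.
- optics.camera_model(name): a dict with "K" (3x3 intrinsics, pixels), "R" (3x3) and "t" (3): a world point X has camera coordinates R X + t; the wrist camera has in their place "tool_from_camera" (4x4, takes a point from camera to tool coordinates, whose origin is the TCP and whose axes are the flange's). Camera axes: x right, y down, z forward; pixel columns grow to the right and rows downward; lengths in m; the calibration is good to about 2 mm. The wrist camera is an equidistant fisheye: a pixel r from the principal point sees the ray r / f radians off the axis. A picture is of the moment at which its call begins: read the wrist's pose just before it. camera_model takes no time and is no camera call.
A pose or a line that the arm cannot do raises r.PlanningError and nothing moves.
- r.finish_job(): hands the job in, once; it reports no verdict.
The state is a dict: "time_s": time; "joint_positions": joint angles; "dq": joint speeds; "tau": joint torques, N m; "eef_pos": TCP position; "eef_rot": TCP orientation; "contact_force": force on the tool from outside, world axes, zero at the start; "torque": the same for the moment, N m; "grip_width": finger opening in m.
Only numpy, scipy, OpenCV 4.12 (cv2) and the standard library are available. Lean on these libraries where they do the work, as an engineer would, in place of code of your own. Each camera call takes 0.05 s, during which the arm holds its last target.

## Working session

There is one attempt and no reset: what is moved stays moved. The work goes in short steps, each a Python script; the robot and the scene stay as the last script left them, time stands still between calls to the robot, and variables do not carry over. Pictures are saved under pics/ and viewed, and the job is handed in when it is done.

```bash
mkdir -p pics; ls; python3 - <<'E'
from workcell import r, optics
import cv2, numpy as np
for n in ["scene","side"]:
    im,d=optics.get_image(n); cv2.imwrite(f"pics/{n}0.png",im[:,:,::-1]); np.savez(f"{n}0.npz",im=im,d=d)
    m=optics.camera_model(n); print(n,{k:np.round(v,4).tolist() for k,v in m.items()})
    print((d>0).mean())
print(r.read_state()); print(r.tip_extent)
print(optics.camera_model("wrist"))
E
```

```text
pics
scene {'K': [[624.2104, 0.0, 323.1002], [0.0, 624.2104, 226.0565], [0.0, 0.0, 1.0]], 'R': [[-0.8166, 0.5769, -0.0165], [0.4915, 0.6802, -0.5439], [-0.3026, -0.4522, -0.839]], 't': [0.4353, -0.2229, 1.6845]}
0.99583984375
side {'K': [[621.4431, 0.0, 325.4558], [0.0, 621.4431, 235.4667], [0.0, 0.0, 1.0]], 'R': [[0.998, -0.0629, 0.0046], [-0.0332, -0.5852, -0.8102], [0.0536, 0.8084, -0.5862]], 't': [-0.5556, 0.0628, 1.4969]}
0.9958756510416666
{'time_s': 0.1, 'joint_positions': array([-1.46502080e+00,  3.42654578e-01,  1.52490871e+00,  2.76930300e-05,
        1.27542528e+00, -1.45984115e-01]), 'dq': array([-0.00024128, -0.00116866, -0.00170885, -0.0003407 ,  0.00035674,
        0.00024513]), 'tau': array([ 1.23010017e-03, -4.34449375e+01, -2.46490717e+01, -2.03597683e-04,
        4.72404281e-03, -1.75642447e-05]), 'eef_pos': array([ 0.13078457, -0.50811503,  0.25569911]), 'eef_rot': array([ 9.92087857e-01,  1.25543605e-01,  2.72723503e-05, -6.97548534e-04]), 'contact_force': array([ 0.61809857, -0.30139295, -0.5306176 ]), 'torque': array([-0.03071987, -0.01302858,  0.00522667]), 'grip_width': 0.08555825561064169}
0.025
{'K': array([[371.64829954,   0.        , 316.84392156],
       [  0.        , 371.64829954, 240.45005667],
       [  0.        ,   0.        ,   1.        ]]), 'tool_from_camera': array([[-1.69951488e-03, -9.61322962e-01, -2.75418363e-01,
         6.90994830e-02],
       [ 9.99998252e-01, -1.41902263e-03, -1.21768523e-03,
         6.54489936e-04],
       [ 7.79763876e-04, -2.75419951e-01,  9.61323693e-01,
        -1.19195264e-01],
       [ 0.00000000e+00,  0.00000000e+00,  0.00000000e+00,
         1.00000000e+00]])}
```

View pics/scene0.png

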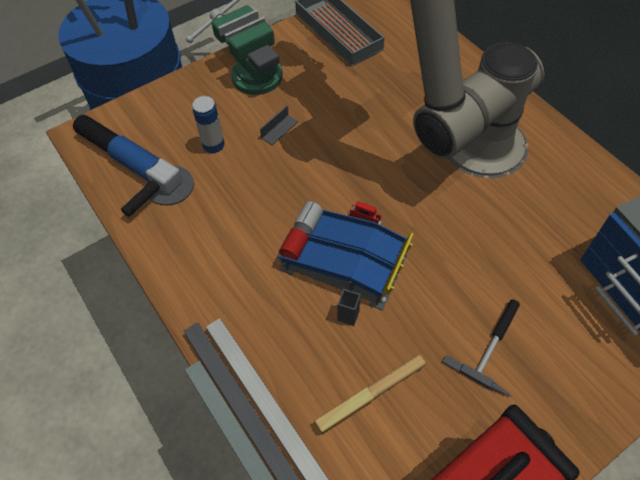

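View pics/side0.png

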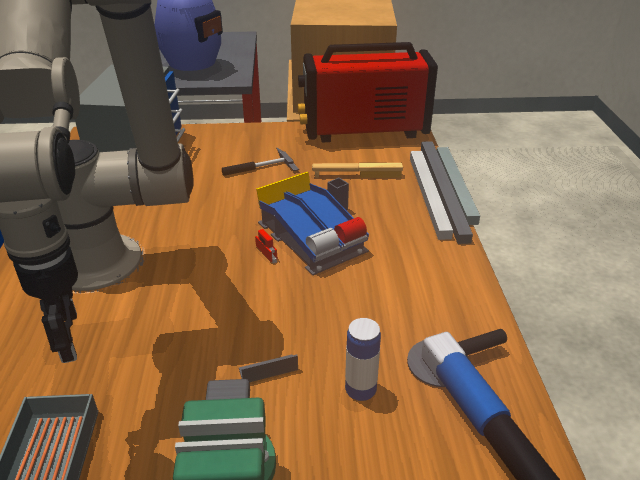

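```bash
cat > h.py <<'E'
import numpy as np, cv2
from workcell import r, optics, command_gripper
def cloud(n,d):
    m=optics.camera_model(n);K,R,t=m["K"],m["R"],m["t"]
    v,u=np.mgrid[:480,:640]
    P=np.stack([(u-K[0,2])/K[0,0]*d,(v-K[1,2])/K[1,1]*d,d],-1)
    W=(P-t)@R
    W[d<=0]=np.nan
    return W
E
python3 - <<'E'
from h import *
for n in ["scene","side"]:
    z=np.load(n+"0.npz"); im,d=z["im"],z["d"]; W=cloud(n,d)
    hsv=cv2.cvtColor(im,cv2.COLOR_RGB2HSV); H,S,V=[hsv[...,i].astype(int) for i in range(3)]
    roi=np.zeros((480,640),bool)
    if n=="scene": roi[195:310,270:420]=1
    else: roi[165:275,245:375]=1
    roi&=(W[...,2]>0.012)
    for c,mk in dict(blue=(H>100)&(H<125)&(S>120),yellow=(H>22)&(H<35)&(S>150),red=((H<6)|(H>174))&(S>150),grey=(S<40)&(V>100)).items():
        m=(roi&mk).astype(np.uint8)
        nn,lab,st,ce=cv2.connectedComponentsWithStats(m)
        for i in range(1,nn):
            if st[i,4]>25:
                p=W[lab==i]; print(n,c,st[i].tolist(),"med",np.nanmedian(p,0).round(4),"lo",np.nanpercentile(p,2,axis=0).round(3),"hi",np.nanpercentile(p,98,axis=0).round(3))
E
```

```text
scene blue [278, 210, 128, 87, 5610] med [0.5152 0.0884 0.0626] lo [ 0.416 -0.021  0.046] hi [0.626 0.193 0.085]
scene yellow [384, 233, 30, 61, 273] med [0.4592 0.19   0.0969] lo [0.393 0.148 0.056] hi [0.523 0.228 0.104]
scene red [350, 202, 31, 21, 341] med [0.4152 0.0109 0.0389] lo [ 0.39  -0.02   0.015] hi [0.436 0.039 0.062]
scene red [279, 228, 30, 31, 570] med [0.6186 0.005  0.0868] lo [ 0.583 -0.024  0.046] hi [0.649 0.033 0.095]
scene grey [296, 202, 27, 26, 393] med [ 0.5433 -0.0375  0.0877] lo [ 0.514 -0.065  0.076] hi [ 0.574 -0.012  0.095]
side blue [293, 190, 55, 39, 942] med [0.5544 0.1001 0.0642] lo [0.499 0.028 0.052] hi [0.605 0.194 0.086]
side blue [326, 190, 27, 28, 38] med [0.5914 0.1099 0.0814] lo [0.569 0.054 0.071] hi [0.623 0.153 0.09 ]
side blue [268, 199, 54, 57, 994] med [0.4893 0.059  0.063 ] lo [ 0.433 -0.042  0.052] hi [0.537 0.153 0.083]
side yellow [268, 176, 28, 10, 28] med [0.4537 0.1833 0.1011] lo [0.42  0.164 0.099] hi [0.488 0.209 0.104]
side red [335, 217, 31, 26, 525] med [ 0.6153 -0.0109  0.0818] lo [ 0.582 -0.036  0.049] hi [0.648 0.013 0.094]
side red [256, 229, 21, 31, 297] med [ 0.4123 -0.0071  0.0372] lo [ 0.388 -0.03   0.013] hi [0.434 0.031 0.063]
side grey [308, 228, 31, 25, 415] med [ 0.5467 -0.0503  0.0866] lo [ 0.516 -0.074  0.048] hi [ 0.578 -0.024  0.095]
side grey [344, 235, 23, 11, 46] med [ 0.6262 -0.0207  0.052 ] lo [ 0.6   -0.037  0.047] hi [0.654 0.001 0.056]
side grey [316, 248, 19, 9, 33] med [ 0.5515 -0.0619  0.0524] lo [ 0.53  -0.075  0.049] hi [ 0.573 -0.051  0.057]
```

```bash
python3 - <<'E'
from h import *
for n,(a,b,c,e) in dict(scene=(190,330,260,430),side=(160,280,240,380)).items():
    im=np.load(n+"0.npz")["im"][a:b,c:e]
    cv2.imwrite(f"pics/{n}0crop.png",cv2.resize(im[:,:,::-1],None,fx=4.5,fy=4.2,interpolation=cv2.INTER_CUBIC))
E
```

```text
(no output)
```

View crops.

View pics/scene0crop.png

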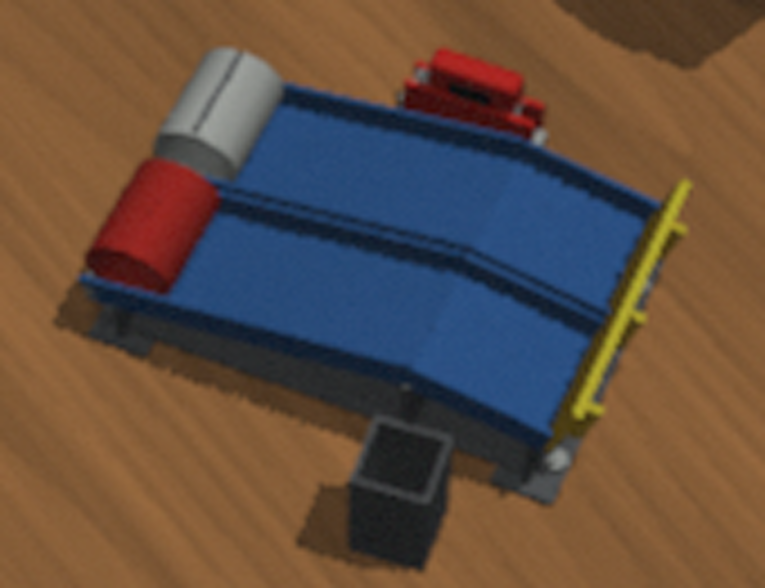

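View pics/side0crop.png

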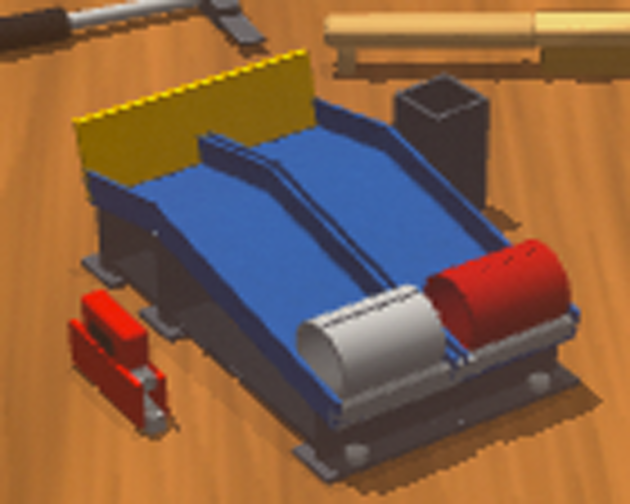

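```bash
cat > est.py <<'E'
from h import *
out={}
for n in ["scene","side"]:
    z=np.load(n+"0.npz"); im,d=z["im"],z["d"]; W=cloud(n,d)
    hsv=cv2.cvtColor(im,cv2.COLOR_RGB2HSV); H,S,V=[hsv[...,i].astype(int) for i in range(3)]
    roi=(W[...,0]>.36)&(W[...,0]<.69)&(W[...,1]>-.1)&(W[...,1]<.26)&(W[...,2]>.012)&(W[...,2]<.115)
    blue=roi&(H>100)&(H<125)&(S>120); yel=roi&(H>22)&(H<35)&(S>150)
    # gradient of surface: fit planes by RANSAC among blue points
    P=W[blue]; rng=np.random.default_rng(0)
    for k,tilt in (("bed",10),("head",14)):
        best=None
        for _ in range(1500):
            a,b,c=P[rng.choice(len(P),3,False)]
            nn=np.cross(b-a,c-a); L=np.linalg.norm(nn)
            if L<1e-5: continue
            nn/=L; nn*=np.sign(nn[2])
            if abs(np.degrees(np.arccos(nn[2]))-tilt)>3: continue
            # bed normal leans away from uphill: (-x direction) => nn_xy . (stop dir) <0
            s=nn[:2]@np.array([-.5,.866])
            if (k=="bed")!=(s<0): continue
            inl=abs((P-a)@nn)<.003
            if best is None or inl.sum()>best.sum(): best=inl
        Q=P[best]; c=Q.mean(0); nn=np.linalg.svd(Q-c)[2][2]; nn*=np.sign(nn[2])
        up=nn[:2]*(-1 if k=="bed" else 1)
        print(n,k,best.sum(),"tilt",np.degrees(np.arccos(nn[2])).round(2),"yaw",np.degrees(np.arctan2(up[1],up[0])).round(2),"c",c.round(4))
    top=W[yel&(W[...,2]>.094)]
    l=cv2.fitLine(top[:,:2].astype(np.float32),cv2.DIST_HUBER,0,.001,.001).ravel()
    print(n,"stop top",len(top),"yaw",(np.degrees(np.arctan2(l[1],l[0]))).round(2),l[2:],"z",np.percentile(top[:,2],[5,50,95]).round(4))
E
python3 est.py
```

```text
scene bed 2260 tilt 9.51 yaw 123.02 c [0.5269 0.0641 0.0601]
scene head 1381 tilt 13.59 yaw 118.14 c [0.4855 0.136  0.0635]
scene stop top 164 yaw 30.62 [0.4577254 0.189908 ] z [0.0954 0.0998 0.1033]
side bed 1098 tilt 9.71 yaw 121.51 c [0.5285 0.0717 0.0629]
side head 522 tilt 12.31 yaw 120.79 c [0.4973 0.1322 0.0664]
side stop top 47 yaw 30.87 [0.45311606 0.18556972] z [0.0989 0.1016 0.1038]
```

```bash
python3 - <<'E'
from h import *
pts={"stop+y":((688,184),(75,120)),"stop-y":((575,412),(308,50)),"crest-y":((408,377),(387,127)),"crest+y":((525,145),(158,205)),"low-y":((85,280),(578,312)),"centercrest":((470,255),(272,165))}
M={n:optics.camera_model(n) for n in("scene","side")}
Pm={n:m["K"]@np.c_[m["R"],m["t"]] for n,m in M.items()}
X={}
for k,(a,b) in pts.items():
    a=np.array([260+a[0]/4.5,190+a[1]/4.2]);b=np.array([240+b[0]/4.5,160+b[1]/4.2])
    h=cv2.triangulatePoints(Pm["scene"],Pm["side"],a.reshape(2,1),b.reshape(2,1)).ravel();x=h[:3]/h[3];X[k]=x
    e=Pm["scene"]@np.r_[x,1];e=e[:2]/e[2]-a
    print(k,x.round(4),"err",e.round(2))
def yaw(p,q): v=X[q]-X[p]; return np.degrees(np.arctan2(v[1],v[0])).round(2),np.linalg.norm(v).round(4)
print(yaw("stop+y","stop-y"),yaw("crest+y","crest-y"),yaw("low-y","crest-y"))
# head/bed frame prediction for midline; yaw guess
for ydeg in (120.7,):
    c,s=np.cos(np.radians(ydeg)),np.sin(np.radians(ydeg))
    t=np.radians(10);Rb=np.array([[c,-s,0],[s,c,0],[0,0,1]])@np.array([[np.cos(t),0,-np.sin(t)],[0,1,0],[np.sin(t),0,np.cos(t)]])
    t=np.radians(-14);Rh=np.array([[c,-s,0],[s,c,0],[0,0,1]])@np.array([[np.cos(t),0,-np.sin(t)],[0,1,0],[np.sin(t),0,np.cos(t)]])
    for k,v in {"crest+y":(.05,.078,.018),"crest-y":(.05,-.078,.018),"low-y":(-.131,-.078,.018),"centercrest":(.05,0,.018)}.items(): print(k,"origin",(X[k]-Rb@v).round(4))
    for k,v in {"stop+y":(.078,.078,.05),"stop-y":(.078,-.078,.05)}.items(): print(k,"origin",(X[k]-Rh@v-Rb@[.05,0,0]).round(4))
E
```

```text
stop+y [0.3897 0.1519 0.0994] err [-0.22  0.14]
stop-y [0.5235 0.2271 0.101 ] err [-0.76  0.42]
crest-y [0.5681 0.1577 0.0843] err [ 0.19 -0.1 ]
crest+y [0.4354 0.0773 0.0855] err [-0.52  0.31]
low-y [ 0.6587 -0.      0.0544] err [-0.69  0.29]
centercrest [0.5    0.1168 0.0854] err [-0.16  0.09]
(np.float64(29.34), np.float64(0.1535)) (np.float64(31.22), np.float64(0.1551)) (np.float64(119.89), np.float64(0.1843))
crest+y origin [0.526  0.0775 0.0591]
crest-y origin [0.5246 0.0782 0.0579]
low-y origin [0.5242 0.0738 0.0595]
centercrest origin [0.5235 0.0772 0.059 ]
stop+y origin [0.5268 0.0739 0.0611]
stop-y origin [0.5264 0.0694 0.0626]
```

```bash
cat >> h.py <<'E'
from scipy.spatial.transform import Rotation as Ro
YAW=np.radians(120.4); O=np.array([.525,.0755,.062])
u=np.array([np.cos(YAW),np.sin(YAW),0]); w=np.array([-np.sin(YAW),np.cos(YAW),0]); Z=np.array([0,0,1.])
def bed(x,y,z):
    t=np.radians(10); return O+u*(x*np.cos(t)-z*np.sin(t))+w*y+Z*(x*np.sin(t)+z*np.cos(t))
def head(x,y,z):
    t=np.radians(-14); return bed(.05,0,0)+u*(x*np.cos(t)-z*np.sin(t))+w*y+Z*(x*np.sin(t)+z*np.cos(t))
def quat(s): return Ro.from_matrix(np.c_[s*u,np.cross(-Z,s*u),-Z]).as_quat()
# TCP pose for finger front contact with pipe centre c (world); back = gap behind contact
def tcp(c,back=0,lift=0): return c-u*(.035+back)+Z*(.018+lift)
def wrist_project(X,st):
    m=optics.camera_model("wrist");T=m["tool_from_camera"];K=m["K"]
    p=Ro.from_quat(st["eef_rot"]).inv().apply(np.atleast_2d(X)-st["eef_pos"])
    c=(p-T[:3,3])@T[:3,:3]
    th=np.arctan2(np.linalg.norm(c[:,:2],axis=1),c[:,2]);ph=np.arctan2(c[:,1],c[:,0])
    return np.c_[K[0,2]+K[0,0]*th*np.cos(ph),K[1,2]+K[1,1]*th*np.sin(ph)]
E
python3 - <<'E'
from h import *
c0=bed(-.104,.04,.024); print("pipe",c0.round(4))
for s in (1,-1):
    q=quat(s)
    for nm,p in dict(hover=tcp(c0,.02,.12),low=tcp(c0,.012),mid=tcp(bed(-.03,.04,.024)),end=tcp(bed(.07,.04,.024)),endup=tcp(bed(.07,.04,.024),0,.12)).items():
        j=r.solve_ik(p,q); print(s,nm,p.round(3),None if j is None else np.round(j,2))
E
```

```text
pipe [ 0.5444 -0.0367  0.0676]
1 hover [ 0.572 -0.084  0.206] [-0.28  0.48  1.45 -0.    1.21 -0.81]
1 low [ 0.568 -0.077  0.086] [-0.27  0.61  1.6  -0.    0.93 -0.8 ]
1 mid [ 0.525 -0.004  0.098] [-0.15  0.52  1.72 -0.    0.89 -0.68]
1 end [0.475 0.081 0.116] [ 0.01  0.43  1.83 -0.    0.88 -0.52]
1 endup [0.475 0.081 0.236] [ 0.01  0.28  1.67 -0.    1.19 -0.52]
-1 hover [ 0.572 -0.084  0.206] [-0.28  0.48  1.45 -0.    1.21  2.33]
-1 low [ 0.568 -0.077  0.086] [-0.27  0.61  1.6  -0.    0.93  2.34]
-1 mid [ 0.525 -0.004  0.098] [-0.15  0.52  1.72 -0.    0.89  2.46]
-1 end [0.475 0.081 0.116] [ 0.01  0.43  1.83 -0.    0.88  2.62]
-1 endup [0.475 0.081 0.236] [ 0.01  0.28  1.67 -0.    1.19  2.62]
```

```bash
python3 - <<'E'
from h import *
c0=bed(-.104,.04,.024); q=quat(1)
r.reach(tcp(c0,.02,.16),q)
command_gripper(.03)
st=r.read_state(); im,d=optics.get_image("wrist")
np.savez("w1.npz",im=im,**{k:st[k] for k in("eef_pos","eef_rot")})
b=im[:,:,::-1].copy()
P=[bed(-.104,y,.048) for y in(.009,.04,.071)]+[bed(-.104,y,.048) for y in(-.009,-.071)]+[bed(.05,y,.018) for y in(.078,-.078,.0)]+[bed(-.131,y,.012) for y in(.075,-.075)]
cv2.imwrite("pics/w1raw.png",b)
for p in wrist_project(np.array(P),st): cv2.drawMarker(b,tuple(int(round(v)) for v in p),(0,255,0),cv2.MARKER_CROSS,8,1)
cv2.imwrite("pics/w1.png",b)
print(st["time_s"],st["eef_pos"],st["grip_width"],r.read_state()["grip_width"],r.tip_extent)
E
```

```text
2.8667 [ 0.57225154 -0.08410591  0.24558018] 0.030029785158794238 0.02989566908838383 0.025
```

View pics/w1.png

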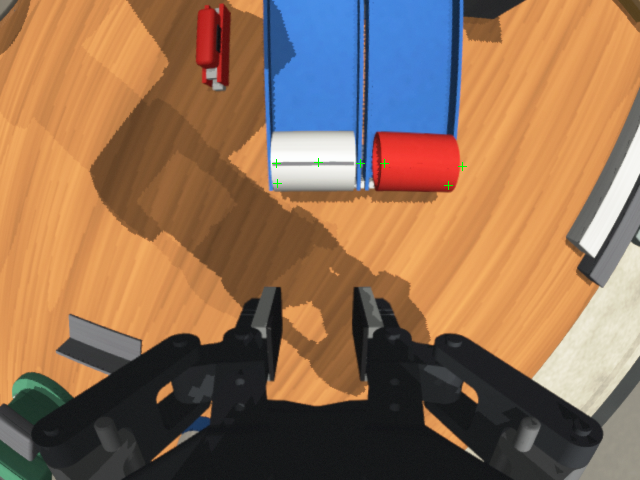

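```bash
sed -i 's/^u=np/O0=O; u=np/; /^u=np/!b' h.py; sed -i 's/^def bed/O=O0+.003*w\ndef bed/' h.py; python3 - <<'E'
from h import *
z=np.load("w1.npz"); st=dict(eef_pos=z["eef_pos"],eef_rot=z["eef_rot"])
R=Ro.from_quat(st["eef_rot"])
print(wrist_project(st["eef_pos"]+R.apply([[.011,.015,.025],[.011,-.015,.025],[-.011,-.015,.025],[-.011,.015,.025]]),st).round(0).tolist())
b=z["im"][:,:,::-1].copy()
# yaw from hue walls: pipe silhouettes
P=[bed(-.104,y,.048) for y in(.009,.071,-.009,-.071)]+[bed(.0,y,.018) for y in(.078,-.078)]+[bed(-.12,y,.018) for y in(.078,-.078)]
for p in wrist_project(np.array(P),st): cv2.drawMarker(b,tuple(int(round(v)) for v in p),(0,255,0),cv2.MARKER_CROSS,6,1)
cv2.imwrite("pics/w1b.png",cv2.resize(b[0:320,200:520],None,fx=1.8,fy=1.8))
print(O,bed(-.104,.04,.024))
E
```

```text
[[355.0, 280.0], [284.0, 280.0], [285.0, 326.0], [353.0, 326.0]]
[0.52241246 0.0739819  0.062     ] [ 0.54184882 -0.03819268  0.06757598]
```

View pics/w1b.png

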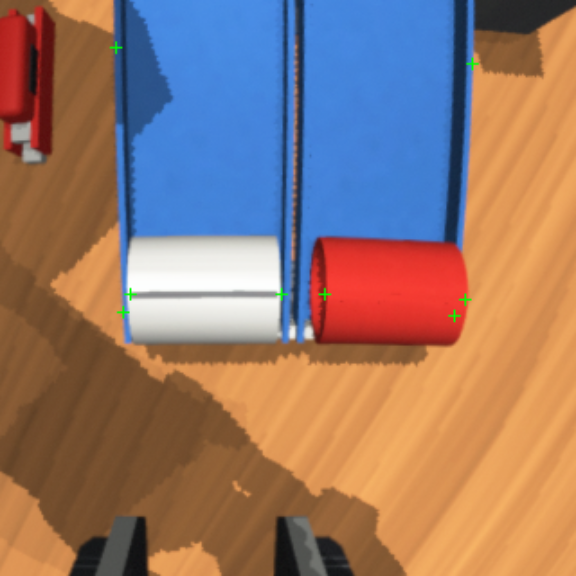

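```bash
python3 - <<'E'
from h import *
c0=bed(-.104,.04,.024); q=quat(1); L=.002
r.reach(tcp(c0,.015,.06),q)
print(r.move_straight(tcp(c0,.015,L),q,speed=.06,max_force=12))
print(r.read_state()["contact_force"])
print(r.move_straight(tcp(bed(-.075,.04,.024),0,L),q,speed=.04,max_force=12))
st=r.read_state();print(st["time_s"],st["eef_pos"],st["contact_force"])
im,d=optics.get_image("wrist");cv2.imwrite("pics/w2.png",im[:,:,::-1])
im,d=optics.get_image("side");cv2.imwrite("pics/s2.png",cv2.resize(im[140:300,220:400,::-1],None,fx=4,fy=3.7))
E
```

```text
False
[-0.00027827 -0.14922428 -0.09727021]
False
5.7667 [ 0.54500781 -0.04375629  0.09241572] [-0.17060858  0.21137608  0.28898917]
```

View pics/w2.png

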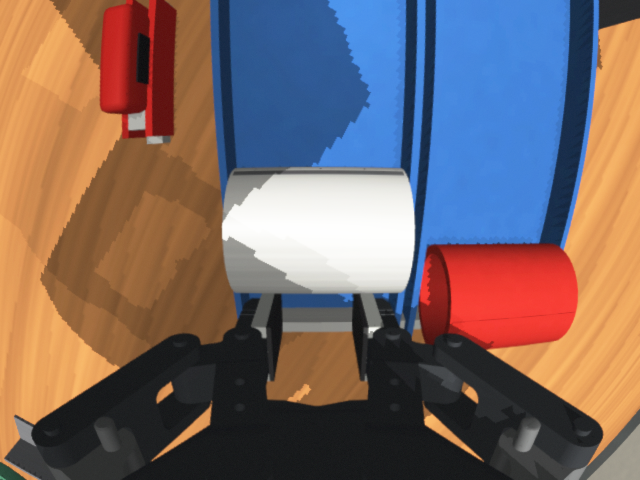

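View pics/s2.png

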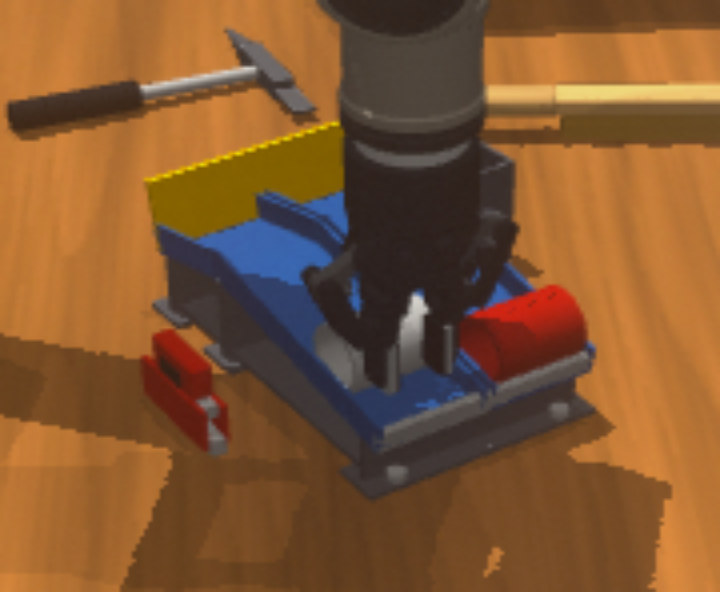

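```bash
python3 - <<'E'
from h import *
q=quat(1); L=.002
print(r.move_straight(tcp(bed(.08,.04,.024),0,L),q,speed=.04,max_force=12))
st=r.read_state();print(st["time_s"],st["eef_pos"],st["contact_force"])
r.hold(.8)
im,d=optics.get_image("wrist");cv2.imwrite("pics/w3.png",im[:,:,::-1])
im,d=optics.get_image("scene");cv2.imwrite("pics/s3.png",cv2.resize(im[190:330,260:430,::-1],None,fx=4.5,fy=4.2))
E
```

```text
False
9.8917 [0.46788002 0.08786719 0.1195027 ] [-0.05913474  0.31724838 -0.08003794]
```

View pics/w3.png

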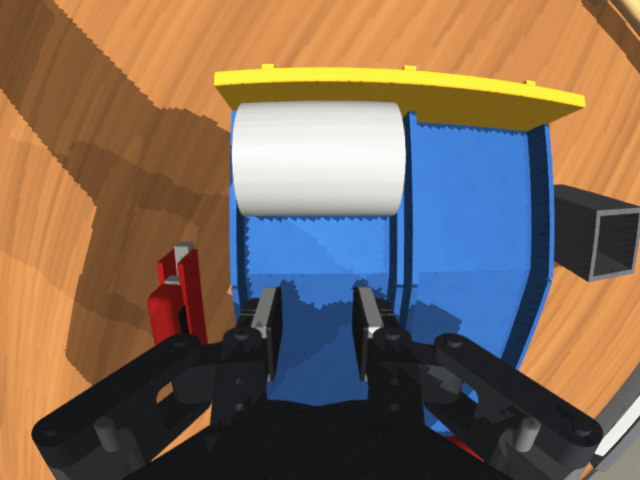

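View pics/s3.png

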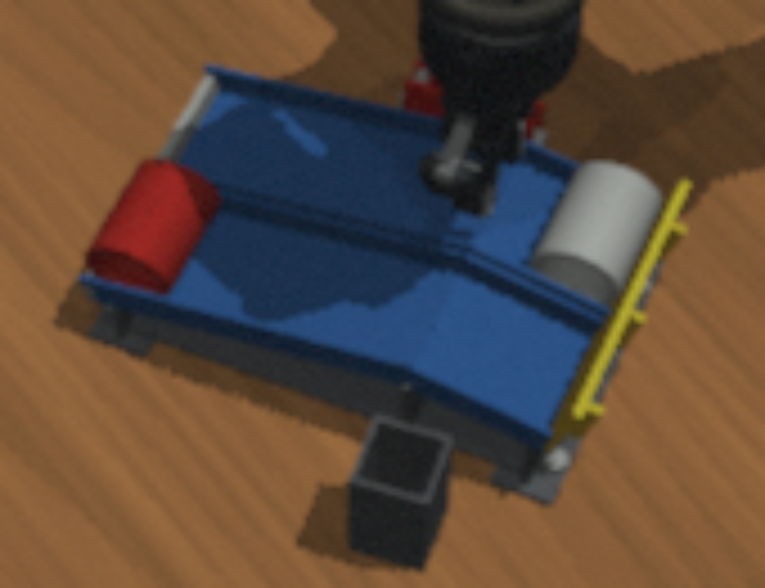

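The pipe rests square against the yellow stop (rows 100–215 in the wrist view), past the crest line at row 272. Red pipe, magnet and tube look unmoved. Next I lift the hand away.

```bash
python3 - <<'E'
from h import *
q=quat(1); p=r.read_state()["eef_pos"]
r.move_straight(p+Z*.16,q,speed=.1)
r.movej([-1.0,.342,1.524,0,1.275,-.146])
r.hold(.5)
for n in("scene","side"):
    im,d=optics.get_image(n); np.savez(n+"4.npz",im=im,d=d); cv2.imwrite(f"pics/{n}4.png",im[:,:,::-1])
    W=cloud(n,d); hsv=cv2.cvtColor(im,cv2.COLOR_RGB2HSV);S=hsv[...,1];V=hsv[...,2];H=hsv[...,0]
    roi=(W[...,2]>.045)&(W[...,2]<.12)
    near=np.linalg.norm(W[...,:2]-head(.051,.04,.024)[:2],axis=-1)<.04
    print(n,"steel med",np.nanmedian(W[roi&near&(S<40)&(V>100)],0).round(4),"expected centre",head(.051,.04,.024).round(4))
    im0=np.load(n+"0.npz")["im"]; df=(np.abs(im.astype(int)-im0).max(-1)>60).astype(np.uint8)
    nn,l,s,c=cv2.connectedComponentsWithStats(df); print([x.tolist() for x in s[1:] if x[4]>40])
    red=lambda I:(lambda h:((h[...,0]<6)|(h[...,0]>174))&(h[...,1]>150))(cv2.cvtColor(I,cv2.COLOR_RGB2HSV))
    sl=(slice(222,265),slice(275,315)) if n=="scene" else (slice(210,248),slice(330,370))
    for I in(im0,im): v,uu=np.nonzero(red(I)[sl]); print("red",uu.mean().round(2),v.mean().round(2),len(v))
print(r.read_state()["time_s"])
E
```

```text
scene steel med [0.4374 0.1436 0.102 ] expected centre [0.435  0.1439 0.0816]
[[262, 0, 48, 49, 1161], [411, 0, 44, 155, 2901], [458, 33, 19, 47, 465], [466, 83, 14, 11, 49], [500, 82, 20, 15, 105], [443, 94, 35, 38, 573], [479, 110, 37, 33, 457], [462, 157, 46, 16, 522], [401, 166, 16, 13, 63], [438, 181, 30, 26, 372], [303, 202, 20, 26, 271], [378, 229, 28, 32, 438]]
red 18.71 21.33 572
red 18.76 21.38 566
side steel med [0.4398 0.1313 0.0998] expected centre [0.435  0.1439 0.0816]
[[84, 0, 91, 63, 2553], [156, 0, 23, 22, 414], [168, 29, 26, 22, 225], [67, 33, 3, 27, 46], [62, 60, 18, 47, 473], [105, 65, 18, 36, 247], [193, 72, 17, 14, 124], [217, 82, 22, 13, 147], [128, 87, 103, 41, 1632], [54, 109, 12, 14, 140], [140, 119, 164, 238, 11992], [50, 122, 20, 22, 318], [34, 131, 16, 34, 241], [97, 133, 49, 20, 405], [94, 154, 9, 24, 79], [114, 160, 13, 5, 41], [136, 161, 10, 15, 65], [0, 163, 78, 200, 6752], [30, 165, 14, 25, 83], [36, 165, 17, 21, 79], [55, 167, 20, 5, 45], [111, 181, 68, 25, 1022], [261, 184, 32, 25, 502], [306, 228, 34, 29, 609], [126, 244, 13, 7, 54], [324, 267, 22, 11, 43], [77, 291, 29, 9, 153], [124, 331, 99, 149, 6349], [224, 363, 30, 16, 172], [250, 374, 94, 88, 4215]]
red 20.72 19.33 528
red 20.7 19.38 528
14.9583
```

View pics/scene4.png

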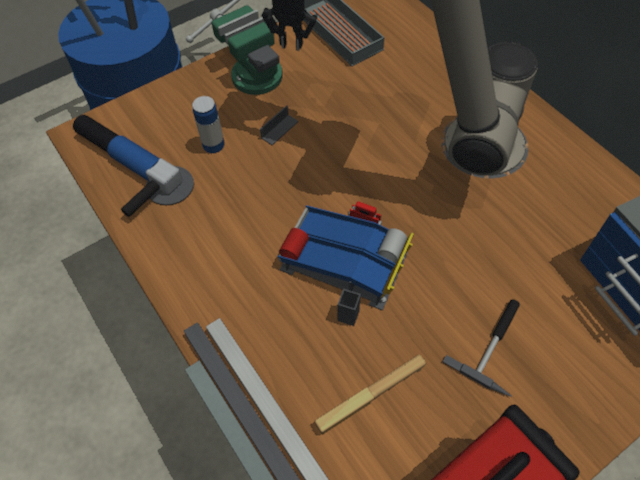

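View pics/side4.png

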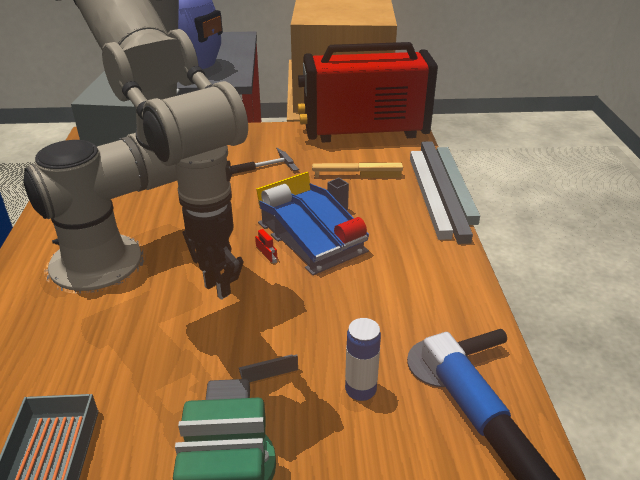

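The scene view shows the steel pipe at (393,245) against the yellow stop, the red pipe still at (295,242) and the hand clear. The side view shows the same, and nothing else has moved.

```bash
python3 -c "
from workcell import r
r.finish_job()"
```

```text
the job is handed in; nothing more can be done
```

The bare steel offcut is over the crest and resting square against the yellow head stop. I handed the job in at about 15 s of the 48 s allowed.

I rolled it up the +y lane with both fingertips at about 0.04 m/s. It went over the crest and rolled into the dip on its own. I held the fingers behind it for 0.8 s, then lifted the hand straight up and moved it clear.

**Steel offcut:** the last scene view puts its visible top within about 3 mm (in x and y) of the expected resting centre. The side view reads about 13 mm off in y; that camera sees mostly the pipe's near face, which I take to be the cause.

**Red offcut:** it moved less than 0.1 px in both views.

**Bystanders:** I compared their positions by eye in the before and after pictures and saw no change. The automatic image difference flagged only the arm, its shadows and the steel pipe's old and new places.

**Forces:** the readings I took stayed below 1 N, and the 12 N stop set on the descent and push moves never tripped.

**Calibration mismatch:** my first estimate of the ramp's position was about 3 mm off across the lanes. I corrected it from the wrist camera before touching anything.

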